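# Put the brass parts away on their stock spindles

## Task

Put the four brass parts away on the coloured stock spindles: the thick plain sleeve on the red one and then the flat ring on top of it, the flanged bush, flange down as it stands, on the yellow one, and the slim sleeve on the blue one. Lower each over its pin until it sits fully down, and do not drop or throw it. Leave the dark steel parts and the drinking tumbler where they are.

Things in the scene. Friction and masses are not known exactly. Their poses are not given: they have to be found in the camera images.
- thick_sleeve: brass plain sleeve with a thick wall: outer diameter 52, bore 30, height 32, about 390 g. Stands loose on the bench, bore upright. Origin: centre of its underside; z is the bore axis, up; it is round, so its yaw does not matter (sizes in mm).
- flat_ring: brass flat ring, the lowest and widest part: outer diameter 64, bore 30, height 16, about 340 g. Stands loose on the bench, bore upright. Origin: centre of its underside; z is the bore axis, up; it is round, so its yaw does not matter (sizes in mm).
- flanged_bush: brass flanged bush: body of outer diameter 44, bore 30, total height 40, with a flange of diameter 60, 6 thick, at its bottom; about 340 g. Stands loose on the bench, bore upright. Origin: centre of its underside; z is the bore axis, up; it is round, so its yaw does not matter (sizes in mm).
- slim_sleeve: brass slim sleeve, the tallest and narrowest part: outer diameter 36, bore 26, height 45, about 190 g. Stands loose on the bench, bore upright. Origin: centre of its underside; z is the bore axis, up; it is round, so its yaw does not matter (sizes in mm).
- steel_bush: dark steel flanged bush, same shape and size as the brass one, about 320 g; to be left alone. Stands loose on the bench, bore upright. Origin: centre of its underside; z is the bore axis, up; it is round, so its yaw does not matter (sizes in mm).
- steel_sleeve: dark steel slim sleeve, same shape and size as the brass one, about 170 g; to be left alone. Stands loose on the bench, bore upright. Origin: centre of its underside; z is the bore axis, up; it is round, so its yaw does not matter (sizes in mm).
- red_spindle: red stock spindle, fixed to the bench: a round red plastic base, diameter 84, 8 thick, with an upright bare steel pin, diameter 10, in its middle; the pin's blunt tip is 64 above the bench. Origin: centre of the base's underside, on the pin's axis, at bench level; z up. Parts sit on the base's upper face, 8 above the origin (sizes in mm).
- yellow_spindle: yellow stock spindle, fixed to the bench: a round yellow plastic base, diameter 84, 8 thick, with an upright bare steel pin, diameter 10, in its middle; the pin's blunt tip is 64 above the bench. Origin: centre of the base's underside, on the pin's axis, at bench level; z up. Parts sit on the base's upper face, 8 above the origin (sizes in mm).
- blue_spindle: blue stock spindle, fixed to the bench: a round blue plastic base, diameter 84, 8 thick, with an upright bare steel pin, diameter 10, in its middle; the pin's blunt tip is 64 above the bench. Origin: centre of the base's underside, on the pin's axis, at bench level; z up. Parts sit on the base's upper face, 8 above the origin (sizes in mm).
- tumbler: stainless drinking tumbler with black lid, diameter 62 at the foot and 82 at the top, 158 tall, loose, on the robot's right; to be left alone. Origin: centre of its underside, z up (sizes in mm).
Not all that is in view belongs to the job. Leave any purple or white look-alike of the thick_sleeve alone.

How it is judged:
At the end, for the whole second after the job is handed in: Each brass part is over its spindle's pin (axes within 12.5 mm), upright within 0.1 rad, at rest, released: thick sleeve on the red base, flanged bush on yellow, slim sleeve on blue, undersides within 4 mm of the base; flat ring on the thick sleeve on red, underside 40 mm up within 4 mm (horizontal distance between each of thick_sleeve, flat_ring and red_spindle below 0.0125 m and z of thick_sleeve in the frame of red_spindle between 0.004 and 0.012 m and angle between each of thick_sleeve, flat_ring, flanged_bush, slim_sleeve's own z axis and vertical below 0.1 rad and linear speed of each of thick_sleeve, flat_ring, flanged_bush, slim_sleeve below 0.02 m/s and angular speed of each of thick_sleeve, flat_ring, flanged_bush, slim_sleeve below 0.2 rad/s and z of flat_ring in the frame of red_spindle between 0.036 and 0.044 m and horizontal distance between flanged_bush and yellow_spindle below 0.0125 m and z of flanged_bush in the frame of yellow_spindle between 0.004 and 0.012 m and horizontal distance between slim_sleeve and blue_spindle below 0.0125 m and z of slim_sleeve in the frame of blue_spindle between 0.004 and 0.012 m); the robot touches nothing.
It fails at once if a brass part is dropped or thrown (moves faster than 0.55 m/s with no finger touching it: a fall of about 15 mm) ((linear speed of thick_sleeve above 0.55 m/s and contact force between the fingers and thick_sleeve below 0.05 N) or (linear speed of flat_ring above 0.55 m/s and contact force between the fingers and flat_ring below 0.05 N) or (linear speed of flanged_bush above 0.55 m/s and contact force between the fingers and flanged_bush below 0.05 N) or (linear speed of slim_sleeve above 0.55 m/s and contact force between the fingers and slim_sleeve below 0.05 N)).
It fails at once if the steel flanged bush is shifted more than 20 mm or tipped over (distance of steel_bush from where it was at the start of the episode above 0.02 m or angle between steel_bush's own z axis and vertical above 0.35 rad).
It fails at once if the steel sleeve is shifted more than 20 mm or tipped over (distance of steel_sleeve from where it was at the start of the episode above 0.02 m or angle between steel_sleeve's own z axis and vertical above 0.35 rad).
It fails at once if the tumbler is shifted more than 20 mm or tipped over (distance of tumbler from where it was at the start of the episode above 0.02 m or angle between tumbler's own z axis and vertical above 0.35 rad).
It also fails if it takes over 109 s, if anything falls off the work surface, if the arm or the gripper's body presses on something with over 40 N, if the wrist force passes 120 N, or if a joint passes its speed limit or range.

## Robot

A 6-joint arm with a two-finger parallel gripper is mounted at the origin on the work surface. World frame = base frame: x ahead of the robot, y to its left, z up, the work surface at z = 0. Lengths are in m, angles in rad, forces in N, time in s.
With the tool pointing down it reaches from about 0.375 to 0.9 m from the base axis. Payload 3.1 kg.
Tool frame: the origin (TCP) lies at the centre of the arm's flange, where the gripper is bolted on; the fingertips stand 173 mm ahead of it and the grasp point (between the pads) lies 155 mm ahead of it; z points along the fingers, y is the line along which they close (so a half turn about z gives the same grasp; the last joint's range is limited). The gripper opens to 85 mm and grips with 20 to 120 N. Pads are 22 mm wide; open, the fingers measure 114 mm over their backs; the gripper's body (76 mm by 85 mm) begins 54 mm behind the grasp point. The pads swing forward as they close: fully open they stand 13 mm farther back than shut.
Start: joints at [1.145, 0.527, 1.433, -0, 1.181, -0.178], TCP at [0.153, 0.606, 0.405] pointing down, gripper open.
Joint ranges: [-3.08, 3.08], [-0.75, 2.2], [0.22, 2.44], [-1.43, 4.57], [0, 2.65], [-2.85, 2.85]. Speed limits (rad/s): [2.79, 2.79, 3.14, 3.14, 3.14, 3.14].

## Interface

Orientations are given as a unit quaternion [x, y, z, w].
In Python, from station import * gives the robot as it stands.
- The arm moves only by the shell command python3 -m jog 'ROWS' [OPENING] [FORCE]. ROWS is a JSON object of lists of equal length, an entry for each row: "linear": the shift along the world's x, y, z in mm, a list of three; "turn": the turn about the world's z in units of 5 degrees (1.0 is 5 degrees). A call has 1 to 12 rows; each row shifts and turns the commanded pose from where the row before left it; what a row does not reach is not made up. A row lasts 1/8 s, in which the tool goes at most 62.5 mm and 10.7 degrees, less where a joint would pass 70% of its speed; a pose out of reach is approached as far as the arm can. A call is refused whole if a number of a shift passes 62.5 or a number of a turn 1, either way. A call with a gripper value outside its range is refused whole. OPENING is the opening, from 0 (shut) to 1 (fully open), set as the call begins (- or left out, the last holds). The fingers move at their own pace and stop on an object; FORCE is the grip in N (left out, the last holds). Time passes only in rows, so rows that do not move let the fingers close. It gives the time, the measured TCP pose, the force, the opening and the grip force at its end, in the units of the state.
- sense(): the state, without advancing time (a new reading comes with each control period).
- snapshot(name): name is "scene" or "top" or "wrist"; returns the picture (420x560x3 uint8, red, green, blue); there is no depth.
- get_calibration(name): a dict with "fx", "fy", "cx", "cy" (pixels), "dist_coeffs" ([k1, k2, p1, p2, k3] as OpenCV has them; the pictures are not rectified), "world_to_cam" (4x4, takes a point from world to camera coordinates). Camera axes: x right, y down, z forward; pixel columns grow to the right and rows downward; lengths in m; the calibration is good to about 2 mm. A picture is of the moment at which its call begins: read the wrist's pose just before it. get_calibration takes no time and is no camera call; for the wrist camera it gives the pose at the moment of the call.
- sign_off(): hands the job in; it is judged then, once.
The state is a dict: "t": time; "q": joint angles; "qd": joint speeds; "tau": joint torques, N m; "tcp_pos": TCP position; "tool_rot": TCP orientation; "force": force on the tool from outside, world axes, zero at the start; "ft_torque": the same for the moment, N m; "finger_gap": opening from 0.0 (shut) to 1.0 (fully open); "gripper_force": force on a finger pad.
Only numpy, scipy, OpenCV 4.12 (cv2) and the standard library are available. Lean on these libraries where they do the work, as an engineer would, in place of code of your own. Each camera call takes 0.05 s, during which the arm holds its last target. There are 200 camera calls.

## Working session

There is one attempt and no reset: what is moved stays moved. The work goes in short steps, Python scripts to look and compute and a shell command to move; the robot and the scene stay as the last step left them, time stands still between calls to the robot, and variables do not carry over. Pictures are saved under pics/ and viewed, at most 15 in all, crops included, and the job is handed in when it is done.

```bash
mkdir -p pics
python3 - <<'E'
from station import *
import cv2,numpy as np
for n in("scene","top"):
    im=snapshot(n);cv2.imwrite(f"pics/{n}0.png",im[...,::-1]);np.save(f"pics/{n}0.npy",im)
    c=get_calibration(n);M=np.array(c["world_to_cam"]);print(n,c["fx"],c["cx"],c["cy"],c["dist_coeffs"],(-M[:3,:3].T@M[:3,3]).round(3),M[:3,:3].round(2).tolist())
print(sense())
E
```

```text
scene 463.67546304109175 274.264794383948 214.66744311163453 [-0.13087389  0.          0.          0.          0.        ] [ 1.452 -0.179  0.744] [[0.19, 0.98, -0.01], [0.57, -0.12, -0.81], [-0.8, 0.14, -0.59]]
top 422.21238262700564 280.3061289092811 210.48206049327513 [-0.11939278  0.          0.          0.          0.        ] [ 0.31  -0.008  1.017] [[-0.02, -1.0, -0.01], [-0.99, 0.02, -0.16], [0.16, 0.0, -0.99]]
{'t': 0.1, 'q': array([ 1.14550824e+00,  5.28368496e-01,  1.43373887e+00, -2.67235283e-05,
        1.18140741e+00, -1.78502903e-01]), 'qd': array([-0.00101593, -0.00262924, -0.00026076,  0.00065231, -0.00102096,
        0.00013358]), 'tau': array([-3.33007665e-04, -4.43308640e+01, -1.78585464e+01, -2.74683671e-04,
        3.90188899e-03,  1.80077086e-05]), 'tcp_pos': array([0.15253116, 0.60579444, 0.40384527]), 'tool_rot': array([ 1.23074606e-01,  9.92396956e-01, -9.21270950e-04, -2.73955048e-04]), 'force': array([-0.81559251, -0.18522593, -0.11595366]), 'ft_torque': array([ 0.05033561,  0.00531927, -0.01558527]), 'gripper_force': 0.0, 'finger_gap': 0.9982177039497496}
```

View pics/scene0.png

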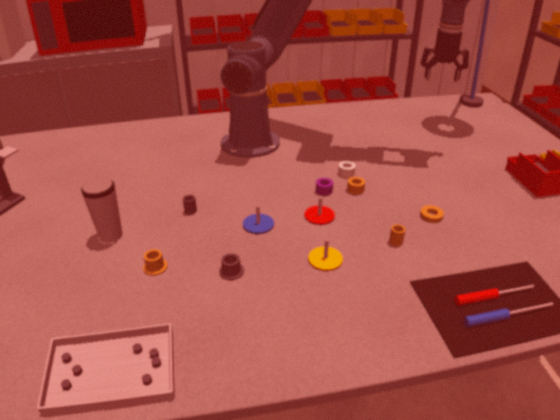

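View pics/top0.png

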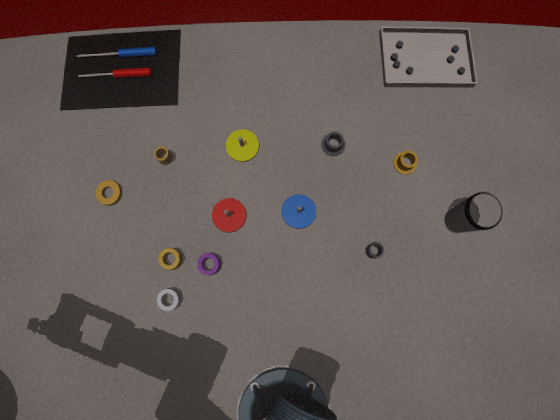

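The top view shows: flat ring (108,192), slim sleeve (163,155), thick sleeve (170,259), flanged bush (405,162), spindles yellow (242,145), red (229,215) and blue (298,211). The steel parts are at (333,143) and (374,250), and the tumbler is at (483,211). The scene view agrees.

```bash
cat > h.py <<'E'
from station import *
import cv2,numpy as np
def ray(name,px,z,c=None):
    c=c or get_calibration(name);K=np.array([[c["fx"],0,c["cx"]],[0,c["fy"],c["cy"]],[0,0,1]])
    u=cv2.undistortPoints(np.array([[px]],float),K,np.array(c["dist_coeffs"]))[0,0]
    M=np.array(c["world_to_cam"]);R=M[:3,:3];o=-R.T@M[:3,3];d=R.T@np.r_[u,1]
    return (o+d*(z-o[2])/d[2])
def blobs(im,mask,amin=60):
    out=[]
    for c in cv2.findContours(mask.astype(np.uint8),cv2.RETR_EXTERNAL,cv2.CHAIN_APPROX_NONE)[0]:
        if cv2.contourArea(c)<amin: continue
        m=cv2.moments(cv2.convexHull(c));out.append((m["m10"]/m["m00"],m["m01"]/m["m00"],cv2.contourArea(c)))
    return out
E
python3 - <<'E'
from h import *
for n,ar in(("top",{}),("scene",{})):
    im=np.load(f"pics/{n}0.npy");hsv=cv2.cvtColor(im,cv2.COLOR_RGB2HSV);H,S,V=cv2.split(hsv)
    for nm,lo,hi,z in(("orange",(8 if n=="scene" else 15),(22 if n=="scene" else 25),.02),("yellow",23 if n=="scene" else 26,36,.008),("blue",105,128,.008),("red",-1,4,.008)):
        m=(H>lo)&(H<=hi)&(S>(150 if n=="scene" else 110))&(V>60)
        for b in blobs(im,m):
            p=ray(n,b[:2],z); 
            if p[0]<1.0 and abs(p[1])<.6 : print(n,nm,np.round(b,1),hsv[int(b[1]),int(b[0])],p.round(4),ray(n,b[:2],z-.01).round(4)[:2])
E
```

```text
top orange [169.  258.3 342.5] [  8  25 111] [0.3627 0.263  0.02  ] [0.3632 0.2658]
top orange [107.5 192.1 451. ] [  8  27 115] [0.5273 0.4217 0.02  ] [0.5295 0.426 ]
top orange [405.4 161.8 416. ] [ 13  26 117] [ 0.587  -0.3148  0.02  ] [ 0.5898 -0.3179]
top orange [160.9 153.8 141. ] [18 88 58] [0.6211 0.2894 0.02  ] [0.6242 0.2924]
top yellow [241.8 144.7 781.5] [20 24 64] [0.6426 0.0887 0.008 ] [0.6459 0.0897]
top blue [298.4 211.1 858. ] [167  28  64] [ 0.4716 -0.0478  0.008 ] [ 0.4732 -0.0482]
top blue [136.5  51.4 249. ] [107 188 144] [0.9145 0.3726 0.008 ] [0.9205 0.3764]
top red [228.6 214.6 874.5] [12 43 60] [0.4666 0.1217 0.008 ] [0.4681 0.1229]
top red [131.4  72.  239.5] [  2 220 151] [0.854  0.3826 0.008 ] [0.8594 0.3865]
scene orange [155.2 267.1  76.5] [  7 225 144] [ 0.6171 -0.3127  0.02  ] [ 0.6055 -0.3146]
scene orange [152.4 255.2 159.5] [  7 219 140] [ 0.5721 -0.3203  0.02  ] [ 0.5599 -0.3223]
scene orange [325.3 257.8 627.5] [  8 191 160] [0.6629 0.0841 0.02  ] [0.652  0.0878]
scene orange [431.8 212.  229.5] [  6 191 151] [0.5422 0.4185 0.02  ] [0.5297 0.4268]
[... 443 characters left out ...]
scene red [230.7 267.5 414.5] [179 186 100] [ 0.639  -0.1383  0.008 ] [ 0.6279 -0.1377]
scene red [319.2 213.6 502. ] [  1 178 156] [0.4717 0.1218 0.008 ] [0.4583 0.1258]
scene red [189.2 205.2 201. ] [179 185 105] [ 0.3588 -0.2244  0.008 ] [ 0.344 -0.225]
scene red [ 101.1  216.  1556.5] [  1 163 136] [ 0.3609 -0.4698  0.008 ] [ 0.3461 -0.4737]
scene red [345.2 173.2  72. ] [  3 155 156] [0.2813 0.2569 0.008 ] [0.2654 0.2628]
scene red [285.8  98.  109.5] [  1 191 108] [-0.3597  0.2038  0.008 ] [-0.3843  0.209 ]
scene red [310.7  96.  105. ] [  1 185 106] [-0.3594  0.3116  0.008 ] [-0.384   0.3182]
scene red [  226.6    79.  41695.5] [  1 206  94] [-0.6517 -0.0162  0.008 ] [-0.6803 -0.014 ]
```

```bash
python3 -m jog '{"linear":[[30,-49,0],[30,-49,0],[30,-49,0],[30,-49,0],[30,-49,0],[30,-49,0],[30,-47,0],[0,0,0],[0,0,0]],"turn":[-0.9,-0.9,-0.9,-0.9,-0.9,-0.9,-0.8,0,0]}' 1 40
python3 - <<'E'
from h import *
s=sense();c=get_calibration("wrist");im=snapshot("wrist");cv2.imwrite("pics/w1.png",im[...,::-1]);np.save("pics/w1.npy",im)
M=np.array(c["world_to_cam"]);o=-M[:3,:3].T@M[:3,3];print(s["tcp_pos"],s["tool_rot"],o,M[2,:3],c["fx"])
E
```

```text
t: 1.23
tcp_pos: [0.3624, 0.2651, 0.4045]
tool_rot: [0.384, 0.923, -0.0, -0.001]
force: [0.7, 0.0, -0.3]
finger_gap: 1.005
gripper_force: 0.0
[0.36243546 0.2650515  0.40450788] [ 3.84109098e-01  9.23287551e-01 -1.36821364e-04 -5.28700929e-04] [0.30459852 0.32266554 0.37417655] [ 0.22142393 -0.22369703 -0.9491739 ] 355.47911743284413
```

View pics/w1.png

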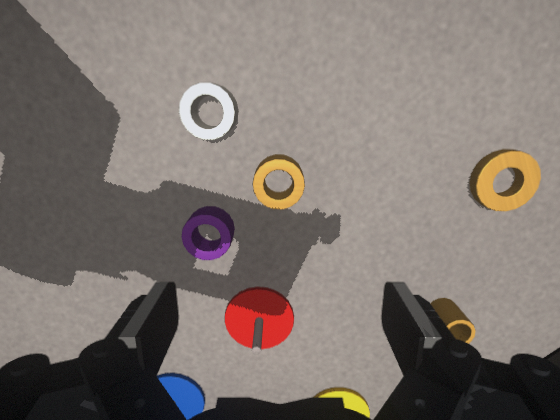

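The wrist view shows the thick sleeve at (278,182), ring (508,180), slim sleeve (458,320) and red base (259,318), with the purple and white decoys clear of the thick sleeve.

```bash
cat >> h.py <<'E'
RNG={"brass":(12,24,90),"red":(-1,6,120),"yellow":(25,36,110),"blue":(105,128,100)}
def wr(kinds,tag=None,zt=None,amin=150):
    s=sense();c=get_calibration("wrist");im=snapshot("wrist")
    if tag: cv2.imwrite(f"pics/{tag}.png",im[...,::-1])
    meas(im,c,kinds,amin);t=s["tcp_pos"];print("tcp",t.round(4),"rot",s["tool_rot"].round(3),"gap",s["finger_gap"],"F",s["force"].round(1))
def meas(im,c,kinds,amin=150):
    H,S,V=cv2.split(cv2.cvtColor(im,cv2.COLOR_RGB2HSV))
    for k in kinds:
        lo,hi,sm=RNG[k];m=((H>lo)&(H<=hi)&(S>sm)&(V>40)).astype(np.uint8)
        cs,h=cv2.findContours(m,cv2.RETR_CCOMP,cv2.CHAIN_APPROX_NONE)
        for i,q in enumerate(cs):
            if cv2.contourArea(q)<amin: continue
            e=cv2.fitEllipse(cv2.convexHull(q)) if len(q)>5 else None
            typ="out" if h[0][i][3]<0 else "hole"
            print(k,typ,"area",cv2.contourArea(q),"px",np.round(e[0],1),"ax",np.round(e[1],1),{z:ray("wrist",e[0],z/1000,c)[:2].round(4).tolist() for z in((8,) if k!="brass" else (8,16,22,32,45))})
E
python3 - <<'E'
from h import *
meas(np.load("pics/w1.npy"),get_calibration("wrist"),["brass","red","yellow","blue"])
E
```

```text
brass out area 985.0 px [453.8 319.6] ax [25.2 57.7] {8: [0.6306, 0.2898], 16: [0.6235, 0.2905], 22: [0.6181, 0.2911], 32: [0.6092, 0.292], 45: [0.5976, 0.2932]}
brass out area 2154.0 px [278.3 182. ] ax [51.4 54.9] {8: [0.3639, 0.2609], 16: [0.3626, 0.2623], 22: [0.3616, 0.2633], 32: [0.36, 0.265], 45: [0.3579, 0.2672]}
brass hole area 509.5 px [278.4 180.6] ax [23.9 28.8] {8: [0.3629, 0.262], 16: [0.3616, 0.2634], 22: [0.3606, 0.2644], 32: [0.359, 0.266], 45: [0.3569, 0.2682]}
brass out area 3326.5 px [504.9 179.6] ax [60.3 72. ] {8: [0.529, 0.4292], 16: [0.5241, 0.4268], 22: [0.5204, 0.4251], 32: [0.5143, 0.4222], 45: [0.5063, 0.4184]}
brass hole area 439.5 px [503.6 179.9] ax [19.7 30.1] {8: [0.5284, 0.428], 16: [0.5235, 0.4258], 22: [0.5198, 0.424], 32: [0.5137, 0.4212], 45: [0.5057, 0.4174]}
red out area 3001.5 px [258.8 317.7] ax [61.8 69.2] {8: [0.465, 0.1264]}
yellow out area 493.5 px [346.8 402.9] ax [21.3 52.2] {8: [0.6355, 0.115]}
blue out area 1254.0 px [180.6 394.5] ax [37.1 56.1] {8: [0.4733, -0.0276]}
```

```bash
python3 -m jog '{"linear":[[0,0,-50],[0,0,-50],[0,0,-50],[0,0,-40],[0,0,-24],[0,0,-10],[0,0,0]],"turn":[0,0,0,0,0,0,0]}' 1 40; python3 -m jog '{"linear":[[0,0,0],[0,0,0],[0,0,0],[0,0,0],[0,0,0],[0,0,0]],"turn":[0,0,0,0,0,0]}' 0 50
```

```text
t: 2.15
tcp_pos: [0.3621, 0.2659, 0.1805]
tool_rot: [0.383, 0.924, -0.0, -0.0]
force: [0.3, 0.0, -0.4]
finger_gap: 0.998
gripper_force: 0.0
t: 2.9
tcp_pos: [0.3621, 0.2648, 0.182]
tool_rot: [0.384, 0.923, -0.0, -0.0]
force: [-1.9, 0.3, 7.4]
finger_gap: 0.579
gripper_force: 51.4
```

```bash
python3 -m jog '{"linear":[[0,0,5],[0,0,15],[0,0,30],[0,0,45],[0,0,45],[0,0,20],[10,-15,0],[20,-25,0],[20,-25,0],[0,0,0],[0,0,0]],"turn":[0,0,0,0,0,0,0,0,0,0,0]}' - 50
python3 - <<'E'
from h import *
wr(["brass","red","yellow","blue"],"w2")
E
```

```text
t: 4.28
tcp_pos: [0.4119, 0.1999, 0.3405]
tool_rot: [0.384, 0.923, -0.0, -0.001]
force: [-0.5, 1.1, -4.3]
finger_gap: 0.578
gripper_force: 53.5
brass out area 2582.5 px [509.9 289.3] ax [46.6 76.5] {8: [0.6327, 0.2871], 16: [0.6253, 0.2864], 22: [0.6198, 0.2858], 32: [0.6106, 0.2848], 45: [0.5986, 0.2835]}
brass out area 14149.5 px [279.7 302.9] ax [129.4 143.3] {8: [0.4891, 0.1214], 16: [0.4855, 0.125], 22: [0.4828, 0.1277], 32: [0.4784, 0.1322], 45: [0.4726, 0.1381]}
brass hole area 1033.5 px [279.9 295.5] ax [26. 54.] {8: [0.4835, 0.1274], 16: [0.4801, 0.1308], 22: [0.4775, 0.1334], 32: [0.4732, 0.1377], 45: [0.4677, 0.1433]}
brass out area 849.5 px [574.8  98.4] ax [62.5 81.6] {8: [0.5222, 0.4198], 16: [0.5177, 0.4155], 22: [0.5144, 0.4123], 32: [0.5088, 0.407], 45: [0.5016, 0.4]}
red out area 630.0 px [279.4 295.7] ax [22.7 51.5] {8: [0.4833, 0.1269]}
yellow out area 255.0 px [336.6 398.6] ax [18.9 43.8] {8: [0.6149, 0.0816]}
tcp [0.4119 0.1999 0.3405] rot [ 0.384  0.923 -0.    -0.001] gap 0.5779455216588013 F [-0.5  1.1 -4.3]
```

View pics/w2.png

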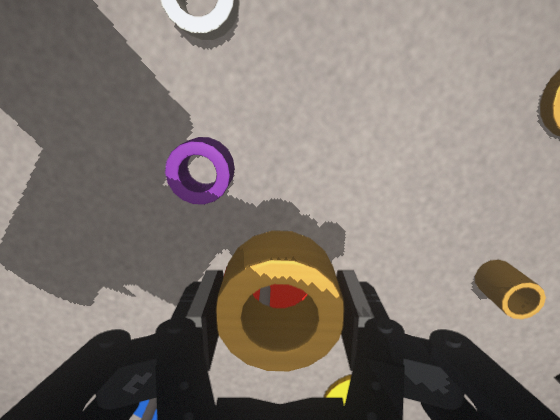

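The sleeve is held squarely at (280,300) in the wrist view, and the red base shows through its bore.

```bash
python3 -m jog '{"linear":[[15,-20,0],[25,-35,0],[15,-22,-10],[0,0,-35],[0,0,-25],[0,0,-10],[0,0,0],[0,0,0]],"turn":[0,0,0,0,0,0,0,0]}' - 50
python3 - <<'E'
from h import *
wr(["red"]);a=sense()
im=snapshot("scene");w=snapshot("wrist")
cv2.imwrite("pics/s3.png",np.hstack([cv2.resize(im[120:320,220:420],(400,400),interpolation=cv2.INTER_CUBIC),w[200:400,180:380].repeat(2,0).repeat(2,1)])[...,::-1])
E
```

```text
t: 5.32
tcp_pos: [0.4679, 0.1234, 0.2615]
tool_rot: [0.383, 0.924, 0.0, 0.001]
force: [0.1, -0.7, -4.5]
finger_gap: 0.581
gripper_force: 53.4
red out area 7972.5 px [278.4 219. ] ax [118.6 124.7] {8: [0.465, 0.1253]}
tcp [0.4679 0.1234 0.2615] rot [0.383 0.924 0.    0.001] gap 0.5812138841625093 F [ 0.1 -0.7 -4.5]
```

View pics/s3.png

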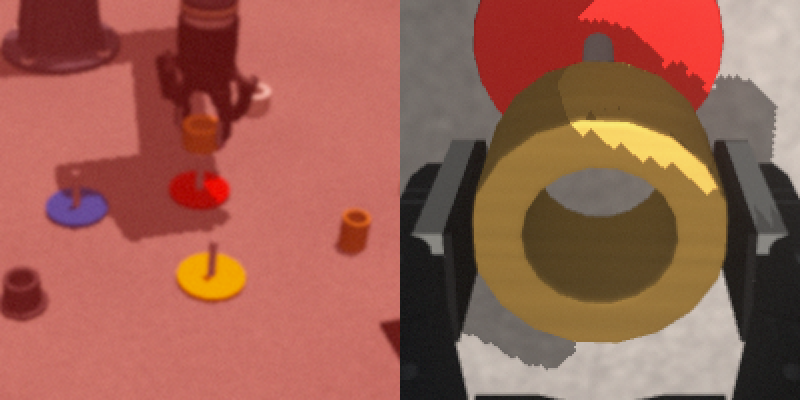

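Pin, base and sleeve line up laterally at about (279, ...) in the wrist view, and the sleeve hangs above the red pin in the scene view. I'll lower it now.

```bash
python3 -m jog '{"linear":[[0,0,-10],[0,0,-10],[0,0,0],[0,0,0]],"turn":[0,0,0,0]}' - 50; python3 -m jog '{"linear":[[0,0,-12],[0,0,-15],[0,0,-12],[0,0,-6],[0,0,-2],[0,0,0],[0,0,0]],"turn":[0,0,0,0,0,0,0]}' - 50
```

```text
t: 5.98
tcp_pos: [0.4677, 0.123, 0.2404]
tool_rot: [0.384, 0.923, -0.0, -0.0]
force: [0.2, -0.3, -4.7]
finger_gap: 0.578
gripper_force: 53.4
t: 6.85
tcp_pos: [0.4678, 0.1231, 0.194]
tool_rot: [0.384, 0.923, 0.0, 0.0]
force: [-0.3, -0.6, -4.0]
finger_gap: 0.582
gripper_force: 53.5
```

```bash
python3 -m jog '{"linear":[[0,0,-1],[0,0,-1],[0,0,-1],[0,0,-1],[0,0,0]],"turn":[0,0,0,0,0]}' - 50
```

```text
t: 7.48
tcp_pos: [0.4677, 0.123, 0.1901]
tool_rot: [0.384, 0.923, 0.0, 0.0]
force: [-0.6, -0.0, 1.4]
finger_gap: 0.582
gripper_force: 54.1
```

```bash
python3 -m jog '{"linear":[[0,0,0],[0,0,0],[0,0,0],[0,0,10],[0,0,30],[0,0,40],[0,0,40],[0,0,30],[0,0,0]],"turn":[0,0,0,0,0,0,0,0,0]}' 1 50;  python3 -m jog '{"linear":[[5,25,0],[10,50,0],[10,50,0],[10,50,0],[10,50,0],[10,50,0],[6,30,0],[0,0,0],[0,0,0]],"turn":[0,0,0,0,0,0,0,0,0]}' 1 50
python3 - <<'E'
from h import *
wr(["brass"],"w4")
im=snapshot("top");cv2.imwrite("pics/t4.png",im[...,::-1]);np.save("pics/t4.npy",im)
H,S,V=cv2.split(cv2.cvtColor(im,cv2.COLOR_RGB2HSV))
for k,(lo,hi) in dict(o=(15,25),r=(-1,4)).items():
    for b in blobs(im,(H>lo)&(H<=hi)&(S>110)&(V>60)): print(k,np.round(b,1),ray("top",b[:2],.04).round(4))
E
```

```text
t: 8.6
tcp_pos: [0.4681, 0.1231, 0.3424]
tool_rot: [0.384, 0.923, 0.001, 0.003]
force: [-0.5, 0.1, -1.0]
finger_gap: 0.999
gripper_force: 0.0
t: 9.72
tcp_pos: [0.5281, 0.4272, 0.3383]
tool_rot: [0.384, 0.923, -0.002, -0.001]
force: [-0.4, -0.0, -0.4]
finger_gap: 0.999
gripper_force: 0.0
brass out area 604.5 px [ 24.2 362.1] ax [41.9 54.6] {8: [0.4685, 0.1177], 16: [0.4686, 0.1275], 22: [0.4686, 0.1348], 32: [0.4686, 0.1471], 45: [0.4687, 0.163]}
brass out area 1931.0 px [241.6 362. ] ax [42.2 64. ] {8: [0.6254, 0.2722], 16: [0.6212, 0.2779], 22: [0.6181, 0.2821], 32: [0.613, 0.2892], 45: [0.6062, 0.2984]}
brass out area 4162.0 px [282.  195.5] ax [73.5 73.8] {8: [0.5293, 0.4268], 16: [0.5278, 0.4283], 22: [0.5266, 0.4295], 32: [0.5246, 0.4314], 45: [0.522, 0.4339]}
brass hole area 810.5 px [281.9 195.2] ax [31.2 34.5] {8: [0.5291, 0.4269], 16: [0.5275, 0.4284], 22: [0.5264, 0.4296], 32: [0.5244, 0.4315], 45: [0.5218, 0.434]}
tcp [0.5281 0.4272 0.3383] rot [ 0.384  0.923 -0.002 -0.001] gap 0.9988156439510452 F [-0.4 -0.  -0.4]
o [227.9 212.4 329.5] [0.467  0.1191 0.04  ]
o [107.5 192.1 450.5] [0.523  0.4131 0.04  ]
o [405.4 161.8 416. ] [ 0.5814 -0.3086  0.04  ]
o [161.1 154.5 149.5] [0.6131 0.2828 0.04  ]
r [228.6 214.6 877.5] [0.4616 0.1175 0.04  ]
r [131.   72.2 234. ] [0.8361 0.3713 0.04  ]
r [  263.6    16.4 12966. ] [0.9831 0.0291 0.04  ]
```

View pics/t4.png

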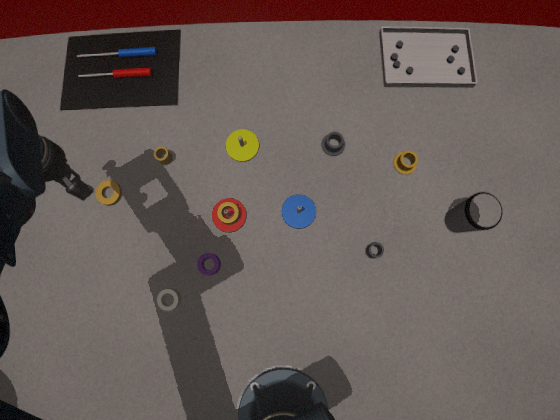

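View pics/w4.png

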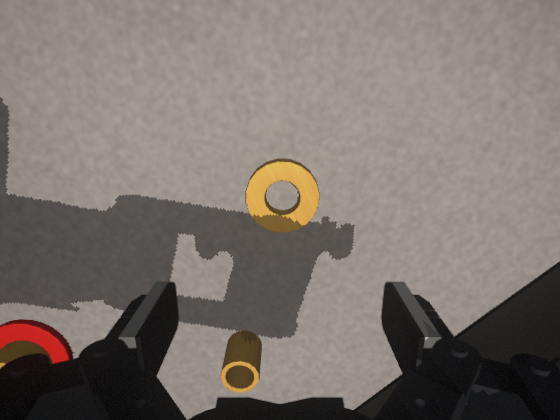

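The top view shows the thick sleeve centred on red (228,212). The wrist view shows the ring at (282,195), centred under the tool.

```bash
python3 -m jog '{"linear":[[0,1,-30],[0,0,-50],[0,0,-40],[0,0,-25],[0,0,-10],[0,0,0],[0,0,0]],"turn":[0,0,0,0,0,0,0]}' 0.86 50; python3 -m jog '{"linear":[[0,0,-3],[0,0,-2],[0,0,-2],[0,0,0]],"turn":[0,0,0,0]}' 0.86 50
```

```text
t: 10.7
tcp_pos: [0.5293, 0.4291, 0.1863]
tool_rot: [0.384, 0.923, 0.001, 0.001]
force: [0.4, 0.2, 0.1]
finger_gap: 0.859
gripper_force: 0.0
t: 11.2
tcp_pos: [0.5285, 0.429, 0.1775]
tool_rot: [0.384, 0.923, -0.0, -0.0]
force: [0.7, 0.5, 0.2]
finger_gap: 0.862
gripper_force: 0.0
```

```bash
python3 -m jog '{"linear":[[0,0,-2],[0,0,-2],[0,0,0]],"turn":[0,0,0]}' - 50;  python3 -m jog '{"linear":[[0,0,-2],[0,0,-1],[0,0,0]],"turn":[0,0,0]}' - 50
```

```text
t: 11.58
tcp_pos: [0.5286, 0.429, 0.1734]
tool_rot: [0.384, 0.923, -0.0, -0.0]
force: [0.2, 0.4, 0.8]
finger_gap: 0.863
gripper_force: 0.0
t: 11.95
tcp_pos: [0.5286, 0.429, 0.1706]
tool_rot: [0.384, 0.923, -0.0, -0.0]
force: [1.0, 0.1, -0.3]
finger_gap: 0.863
gripper_force: 0.0
```

```bash
python3 -m jog '{"linear":[[0,0,0],[0,0,0],[0,0,0],[0,0,0],[0,0,0]],"turn":[0,0,0,0,0]}' 0 50; python3 -m jog '{"linear":[[0,0,2],[0,0,8],[0,0,20],[0,0,0],[0,0,0]],"turn":[0,0,0,0,0]}' - 50
```

```text
t: 12.58
tcp_pos: [0.5285, 0.429, 0.1715]
tool_rot: [0.384, 0.923, -0.0, -0.0]
force: [-2.8, -0.8, 4.9]
finger_gap: 0.731
gripper_force: 53.9
t: 13.2
tcp_pos: [0.5287, 0.4291, 0.2012]
tool_rot: [0.384, 0.923, 0.0, 0.0]
force: [-0.6, 0.1, -3.0]
finger_gap: 0.727
gripper_force: 55.6
```

```bash
python3 -m jog '{"linear":[[0,0,20],[0,0,40],[0,0,30],[-5,-25,0],[-10,-50,0],[-10,-50,0],[-10,-50,0],[-10,-50,0],[-10,-50,0],[-6,-30,0],[0,0,0],[0,0,0]],"turn":[0,0,0,0,0,0,0,0,0,0,0,0]}' - 50
python3 - <<'E'
from h import *
wr(["brass","red"])
im=snapshot("scene");w=snapshot("wrist")
cv2.imwrite("pics/s5.png",np.hstack([cv2.resize(im[120:320,220:420],(400,400),interpolation=cv2.INTER_CUBIC),w[150:400,180:380].repeat(2,0).repeat(2,1)[:400]])[...,::-1])
E
```

```text
t: 14.7
tcp_pos: [0.4682, 0.1242, 0.2915]
tool_rot: [0.384, 0.923, 0.001, 0.001]
force: [-0.5, 0.5, -3.6]
finger_gap: 0.722
gripper_force: 56.0
brass out area 20691.5 px [280.3 281.3] ax [157.9 193.4] {8: [0.5111, 0.0822], 16: [0.5079, 0.0854], 22: [0.5055, 0.0877], 32: [0.5015, 0.0917], 45: [0.4963, 0.0968]}
brass hole area 2260.5 px [279.5 299.6] ax [45.1 66. ] {8: [0.5224, 0.07], 16: [0.5189, 0.0735], 22: [0.5162, 0.0761], 32: [0.5118, 0.0806], 45: [0.5061, 0.0863]}
brass hole area 726.5 px [277.1 218.3] ax [26.8 39.8] {8: [0.4716, 0.1183], 16: [0.4697, 0.1203], 22: [0.4682, 0.1218], 32: [0.4658, 0.1243], 45: [0.4627, 0.1276]}
brass out area 296.5 px [585.  191.6] ax [47.5 79.7] {8: [0.6149, 0.2899], 16: [0.6084, 0.2865], 22: [0.6036, 0.2839], 32: [0.5955, 0.2797], 45: [0.585, 0.2741]}
red out area 154.5 px [287.  217.7] ax [16.8 19.7] {8: [0.4765, 0.1239]}
red out area 165.5 px [266.6 217.5] ax [15.6 20. ] {8: [0.4656, 0.1133]}
red out area 4080.0 px [277.5 206.4] ax [106.6 111.2] {8: [0.4652, 0.1252]}
tcp [0.4682 0.1242 0.2915] rot [0.384 0.923 0.001 0.001] gap 0.7221571431540768 F [-0.5  0.5 -3.6]
```

View pics/s5.png

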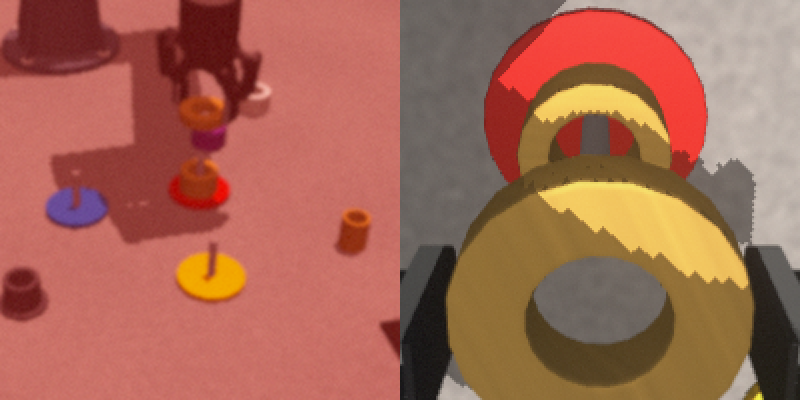

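The ring hangs level over the sleeve and pin, at column 597 of the crop. Lowering it.

```bash
python3 -m jog '{"linear":[[0,0,-15],[0,0,-20],[0,0,-15],[0,0,-12],[0,0,-8],[0,0,-4],[0,0,-2],[0,0,0],[0,0,0]],"turn":[0,0,0,0,0,0,0,0,0]}' - 50;python3 -m jog '{"linear":[[0,0,-1],[0,0,-1],[0,0,-1],[0,0,0],[0,0,0]],"turn":[0,0,0,0,0]}' - 50
```

```text
t: 15.98
tcp_pos: [0.4678, 0.124, 0.215]
tool_rot: [0.384, 0.923, 0.0, 0.0]
force: [0.2, 0.1, -3.8]
finger_gap: 0.728
gripper_force: 56.0
t: 16.6
tcp_pos: [0.4677, 0.124, 0.2117]
tool_rot: [0.384, 0.923, -0.0, -0.0]
force: [0.3, -0.7, -3.2]
finger_gap: 0.726
gripper_force: 56.0
```

```bash
python3 -m jog '{"linear":[[0,0,-1],[0,0,0],[0,0,0]],"turn":[0,0,0]}' - 50;python3 -m jog '{"linear":[[0,0,-1],[0,0,0],[0,0,0]],"turn":[0,0,0]}' - 50
```

```text
t: 16.98
tcp_pos: [0.4676, 0.1241, 0.2114]
tool_rot: [0.384, 0.923, 0.0, 0.0]
force: [-0.6, -0.1, 5.4]
finger_gap: 0.728
gripper_force: 56.9
t: 17.35
tcp_pos: [0.4675, 0.1241, 0.2113]
tool_rot: [0.384, 0.923, 0.0, 0.001]
force: [-2.3, -0.2, 14.7]
finger_gap: 0.725
gripper_force: 57.7
```

```bash
python3 -m jog '{"linear":[[0,0,1],[0,0,0],[0,0,0],[0,0,0],[0,0,10],[0,0,30],[0,0,40],[0,0,40],[0,0,25],[0,0,0]],"turn":[0,0,0,0,0,0,0,0,0,0]}' 1 50;python3 -m jog '{"linear":[[20,20,0],[40,42,0],[40,42,0],[35,40,0],[17,20,0],[0,0,0],[0,0,0]],"turn":[0,0,0,0,0,0,0]}' 1 40
python3 - <<'E'
from h import *
wr(["brass","yellow"],"w6")
im=snapshot("top");w=cv2.imread("pics/w6.png")
cv2.imwrite("pics/t6.png",np.hstack([cv2.resize(im[120:270,180:330],(400,400),interpolation=cv2.INTER_CUBIC)[...,::-1],cv2.resize(w,(400,400))]))
E
```

```text
t: 18.6
tcp_pos: [0.468, 0.1241, 0.358]
tool_rot: [0.384, 0.923, 0.001, 0.003]
force: [1.0, -0.3, -0.9]
finger_gap: 1.001
gripper_force: 0.0
t: 19.48
tcp_pos: [0.6187, 0.2874, 0.3542]
tool_rot: [0.384, 0.923, -0.001, -0.001]
force: [-0.4, -0.1, -0.7]
finger_gap: 0.996
gripper_force: 0.0
brass out area 3807.5 px [  9.4 214.9] ax [ 76.8 113.6] {8: [0.4576, 0.0923], 16: [0.4602, 0.0987], 22: [0.4622, 0.1035], 32: [0.4654, 0.1115], 45: [0.4697, 0.1219]}
brass out area 1692.0 px [276.9 196. ] ax [43.4 51.9] {8: [0.6198, 0.2805], 16: [0.6183, 0.2821], 22: [0.6172, 0.2833], 32: [0.6153, 0.2854], 45: [0.6129, 0.288]}
brass hole area 334.5 px [277.1 193.5] ax [17.6 26.1] {8: [0.6182, 0.2824], 16: [0.6168, 0.2839], 22: [0.6157, 0.2851], 32: [0.6139, 0.2871], 45: [0.6115, 0.2897]}
yellow out area 1617.5 px [167.6 333.9] ax [65.2 75.5] {8: [0.6444, 0.093]}
tcp [0.6187 0.2874 0.3542] rot [ 0.384  0.923 -0.001 -0.001] gap 0.9962236936327568 F [-0.4 -0.1 -0.7]
```

View pics/t6.png

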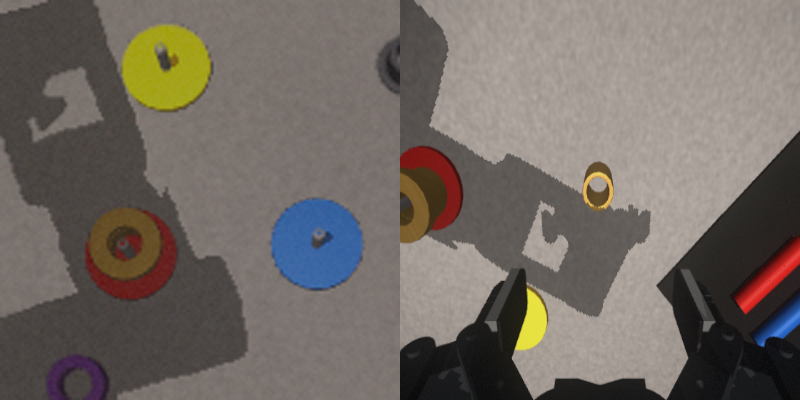

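The ring is seated concentric on red. The slim sleeve's top rim is at about (277,200) in the wrist image, roughly (0.616, 0.284).

```bash
python3 -m jog '{"linear":[[-2,-3,-30],[0,0,-50],[0,0,-45],[0,0,-27],[0,0,-10],[0,0,-5],[0,0,0]],"turn":[0,0,0,0,0,0,0]}' 1 40;python3 -m jog '{"linear":[[0,0,0],[0,0,0],[0,0,0],[0,0,0],[0,0,0],[0,0,0],[0,0,0]],"turn":[0,0,0,0,0,0,0]}' 0 40;python3 -m jog '{"linear":[[0,0,2],[0,0,8],[0,0,20],[0,0,40],[0,0,40],[0,0,20],[0,0,0],[0,0,0]],"turn":[0,0,0,0,0,0,0,0]}' - 40
python3 - <<'E'
from h import *
wr(["brass","yellow"],"w7")
E
```

```text
t: 20.45
tcp_pos: [0.618, 0.285, 0.1898]
tool_rot: [0.384, 0.923, 0.001, 0.001]
force: [0.2, 0.2, 0.1]
finger_gap: 1.001
gripper_force: 0.0
t: 21.32
tcp_pos: [0.6177, 0.2851, 0.1896]
tool_rot: [0.384, 0.923, 0.0, 0.0]
force: [-0.5, -1.5, 5.1]
finger_gap: 0.416
gripper_force: 39.8
t: 22.32
tcp_pos: [0.6169, 0.2849, 0.3172]
tool_rot: [0.384, 0.923, -0.001, -0.001]
force: [0.5, 0.1, -2.2]
finger_gap: 0.416
gripper_force: 40.2
brass out area 160.5 px [153.  327.8] ax [19.7 53.2] {8: [0.6194, 0.1159], 16: [0.6177, 0.1224], 22: [0.6164, 0.1273], 32: [0.6142, 0.1354], 45: [0.6114, 0.1459]}
brass out area 9078.5 px [279.1 298.5] ax [ 96.6 127.2] {8: [0.6798, 0.2195], 16: [0.6763, 0.223], 22: [0.6737, 0.2256], 32: [0.6694, 0.23], 45: [0.6638, 0.2358]}
brass out area 2359.0 px [-24.3 230.2] ax [ 86.5 135.9] {8: [0.4562, 0.0888], 16: [0.4591, 0.096], 22: [0.4614, 0.1015], 32: [0.465, 0.1106], 45: [0.4698, 0.1224]}
yellow out area 214.5 px [153.9 328.2] ax [11.5 44.4] {8: [0.6202, 0.1161]}
tcp [0.6169 0.2849 0.3172] rot [ 0.384  0.923 -0.001 -0.001] gap 0.4155719673076649 F [ 0.5  0.1 -2.2]
```

View pics/w7.png

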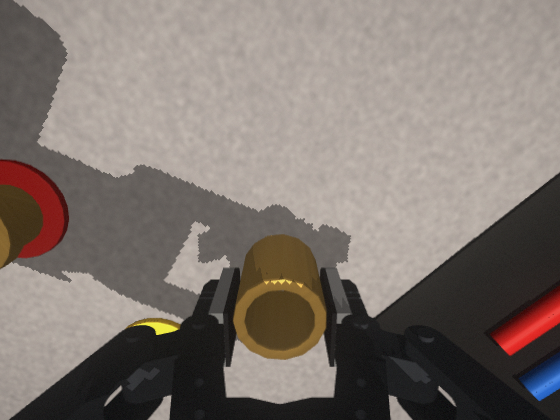

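The slim sleeve is held upright at (280,298). Moving it to blue.

```bash
python3 -m jog '{"linear":[[-8,-20,0],[-18,-40,0],[-20,-46,0],[-20,-46,0],[-20,-46,0],[-20,-46,0],[-18,-42,0],[-13,-30,0],[-7,-15,0],[0,0,0],[0,0,0]],"turn":[0,0,0,0,0,0,0,0,0,0,0]}' - 40
python3 - <<'E'
from h import *
wr(["brass","blue"],"w8")
c=get_calibration("wrist");t=sense()["tcp_pos"];print(ray("wrist",(279.1,298.5),t[2]-.167,c)-t)
im=snapshot("scene");w=cv2.imread("pics/w8.png")
cv2.imwrite("pics/s8.png",np.hstack([cv2.resize(im[120:320,160:360],(400,400),interpolation=cv2.INTER_CUBIC)[...,::-1],w[0:400,80:480]]))
E
```

```text
t: 23.75
tcp_pos: [0.474, -0.0453, 0.3185]
tool_rot: [0.384, 0.924, 0.0, -0.0]
force: [-1.0, 0.8, -1.0]
finger_gap: 0.419
gripper_force: 40.4
brass out area 9054.0 px [279.3 299. ] ax [ 96.8 126.4] {8: [0.5389, -0.111], 16: [0.5354, -0.1075], 22: [0.5327, -0.1048], 32: [0.5284, -0.1004], 45: [0.5227, -0.0947]}
brass out area 389.5 px [537.  223.7] ax [ 88.7 110.8] {8: [0.6385, 0.0907], 16: [0.6322, 0.0885], 22: [0.6274, 0.0868], 32: [0.6195, 0.084], 45: [0.6092, 0.0804]}
brass out area 8304.0 px [472.   25.2] ax [101.4 136.2] {8: [0.479, 0.1392], 16: [0.4772, 0.1356], 22: [0.4758, 0.1329], 32: [0.4736, 0.1283], 45: [0.4707, 0.1225]}
brass hole area 895.0 px [471.7  20.2] ax [37.1 51.8] {8: [0.4762, 0.1409], 16: [0.4745, 0.1372], 22: [0.4732, 0.1344], 32: [0.4711, 0.1299], 45: [0.4683, 0.1239]}
blue out area 7282.0 px [277.8 197.6] ax [ 97.7 101.5] {8: [0.471, -0.0447]}
blue hole area 450.5 px [277.6 212.4] ax [17.4 37.2] {8: [0.4799, -0.0539]}
tcp [ 0.474  -0.0453  0.3185] rot [ 0.384  0.924  0.    -0.   ] gap 0.4186484836112491 F [-1.   0.8 -1. ]
[ 0.00182678 -0.00250239 -0.167     ]
```

View pics/s8.png

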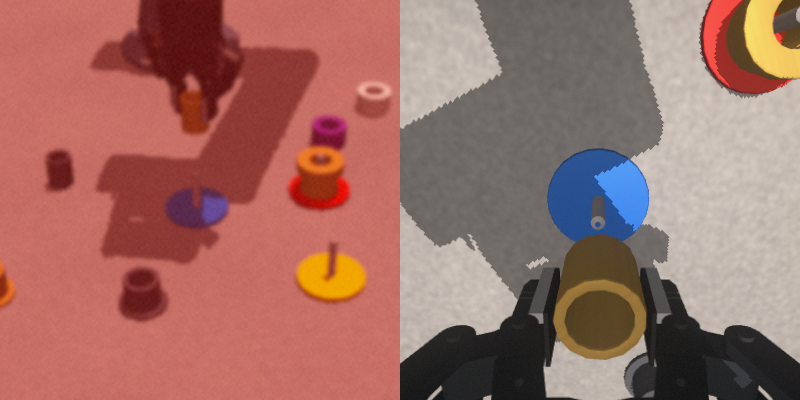

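In the wrist view the blue base is at (278,198). The held sleeve is about 5 mm beyond it along (+x,−y), so I'll shift by (−3,+3) and lower.

```bash
python3 -m jog '{"linear":[[-3,3,-15],[0,0,-20],[0,0,-15],[0,0,0]],"turn":[0,0,0,0]}' - 40;python3 -m jog '{"linear":[[0,0,-12],[0,0,-18],[0,0,-16],[0,0,-12],[0,0,-6],[0,0,-2],[0,0,0],[0,0,0]],"turn":[0,0,0,0,0,0,0,0]}' - 40;python3 -m jog '{"linear":[[0,0,-1],[0,0,-1],[0,0,0],[0,0,0]],"turn":[0,0,0,0]}' - 40
```

```text
t: 24.35
tcp_pos: [0.4706, -0.0421, 0.2679]
tool_rot: [0.383, 0.924, -0.0, -0.001]
force: [-0.1, -1.0, -1.7]
finger_gap: 0.411
gripper_force: 40.4
t: 25.35
tcp_pos: [0.4708, -0.043, 0.2031]
tool_rot: [0.384, 0.923, 0.0, 0.0]
force: [1.2, -0.7, -1.2]
finger_gap: 0.417
gripper_force: 40.4
t: 25.85
tcp_pos: [0.4707, -0.043, 0.2007]
tool_rot: [0.384, 0.923, -0.0, -0.0]
force: [0.2, 0.4, -1.6]
finger_gap: 0.417
gripper_force: 40.4
```

```bash
python3 -m jog '{"linear":[[0,0,-1],[0,0,-1],[0,0,0],[0,0,0]],"turn":[0,0,0,0]}' - 40;python3 -m jog '{"linear":[[0,0,-1],[0,0,0],[0,0,0]],"turn":[0,0,0]}' - 40;python3 -m jog '{"linear":[[0,0,-1],[0,0,0],[0,0,0]],"turn":[0,0,0]}' - 40
```

```text
t: 26.35
tcp_pos: [0.4706, -0.043, 0.1987]
tool_rot: [0.384, 0.923, -0.0, -0.0]
force: [0.8, -0.3, -2.0]
finger_gap: 0.418
gripper_force: 40.4
t: 26.72
tcp_pos: [0.4706, -0.043, 0.1977]
tool_rot: [0.384, 0.923, -0.0, -0.0]
force: [-0.0, 0.7, -1.7]
finger_gap: 0.415
gripper_force: 40.5
t: 27.1
tcp_pos: [0.4706, -0.0429, 0.1976]
tool_rot: [0.384, 0.923, 0.0, 0.0]
force: [-1.3, 0.3, 6.6]
finger_gap: 0.414
gripper_force: 41.2
```

The contact force confirms it is seated (TCP 0.1976). Releasing and moving on to the flanged bush.

```bash
python3 -m jog '{"linear":[[0,0,1],[0,0,0],[0,0,0],[0,0,0],[0,0,15],[0,0,35],[0,0,40],[0,0,40],[0,0,25],[0,0,0]],"turn":[0,0,0,0,0,0,0,0,0,0]}' 1 50;python3 -m jog '{"linear":[[10,-20,0],[18,-42,0],[20,-46,0],[20,-46,0],[20,-46,0],[19,-46,0],[10,-25,0],[0,0,0],[0,0,0]],"turn":[0,0,0,0,0,0,0,0,0]}' 1 50
python3 - <<'E'
from h import *
wr(["brass"],"w9")
im=snapshot("top");w=cv2.imread("pics/w9.png")
cv2.imwrite("pics/t9.png",np.hstack([cv2.resize(im[120:270,180:330],(400,400),interpolation=cv2.INTER_CUBIC)[...,::-1],w[0:400,80:480]]))
E
```

```text
t: 28.35
tcp_pos: [0.4709, -0.043, 0.3553]
tool_rot: [0.384, 0.923, 0.0, 0.003]
force: [-0.7, -0.5, 0.2]
finger_gap: 0.999
gripper_force: 0.0
t: 29.48
tcp_pos: [0.587, -0.3137, 0.3511]
tool_rot: [0.384, 0.923, 0.001, -0.002]
force: [0.4, 0.5, -0.3]
finger_gap: 0.999
gripper_force: 0.0
brass out area 3267.0 px [280.9 196.8] ax [63.9 67.2] {8: [0.5909, -0.3167], 16: [0.5893, -0.3151], 22: [0.5881, -0.314], 32: [0.5861, -0.312], 45: [0.5835, -0.3095]}
brass hole area 535.0 px [280.9 200.1] ax [22.9 31.8] {8: [0.593, -0.3188], 16: [0.5914, -0.3172], 22: [0.5902, -0.316], 32: [0.5881, -0.314], 45: [0.5855, -0.3114]}
tcp [ 0.587  -0.3137  0.3511] rot [ 0.384  0.923  0.001 -0.002] gap 0.9991002963531769 F [ 0.4  0.5 -0.3]
```

View pics/t9.png

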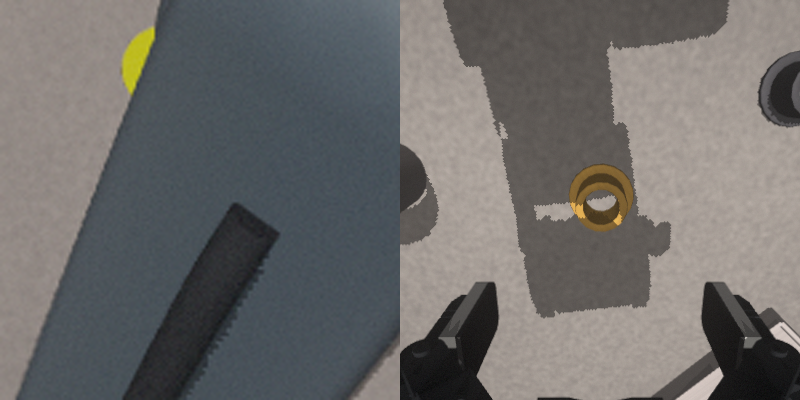

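The arm hides the spindles in the top view. In the wrist view the bush is at about (281,200), i.e. (0.589, −0.3155), with clear space around it.

```bash
python3 -m jog '{"linear":[[2,-2,-30],[0,0,-50],[0,0,-45],[0,0,-23],[0,0,-10],[0,0,-5],[0,0,0]],"turn":[0,0,0,0,0,0,0]}' 1 50;python3 -m jog '{"linear":[[0,0,0],[0,0,0],[0,0,0],[0,0,0],[0,0,0],[0,0,0],[0,0,0]],"turn":[0,0,0,0,0,0,0]}' 0 50;python3 -m jog '{"linear":[[0,0,2],[0,0,8],[0,0,20],[0,0,40],[0,0,40],[0,0,20],[0,0,0],[0,0,0]],"turn":[0,0,0,0,0,0,0,0]}' - 50
python3 - <<'E'
from h import *
wr(["brass"],"w10")
E
```

```text
t: 30.45
tcp_pos: [0.59, -0.3159, 0.1906]
tool_rot: [0.384, 0.923, -0.0, 0.001]
force: [0.2, -0.8, 0.6]
finger_gap: 1.0
gripper_force: 0.0
t: 31.32
tcp_pos: [0.5901, -0.316, 0.1909]
tool_rot: [0.384, 0.923, 0.0, 0.001]
force: [0.7, 1.9, 5.9]
finger_gap: 0.49
gripper_force: 51.7
t: 32.33
tcp_pos: [0.5891, -0.3156, 0.3192]
tool_rot: [0.384, 0.923, 0.0, -0.001]
force: [-1.0, 0.7, -3.5]
finger_gap: 0.49
gripper_force: 51.6
brass out area 13482.0 px [279.5 286.7] ax [128.1 147.2] {8: [0.6451, -0.3725], 16: [0.6419, -0.3692], 22: [0.6394, -0.3668], 32: [0.6354, -0.3627], 45: [0.6301, -0.3574]}
brass hole area 510.5 px [279.  288.9] ax [16.5 43.9] {8: [0.6464, -0.3743], 16: [0.6431, -0.371], 22: [0.6406, -0.3685], 32: [0.6365, -0.3644], 45: [0.6312, -0.359]}
tcp [ 0.5891 -0.3156  0.3192] rot [ 0.384  0.923  0.    -0.001] gap 0.4898800688580519 F [-1.   0.7 -3.5]
```

View pics/w10.png

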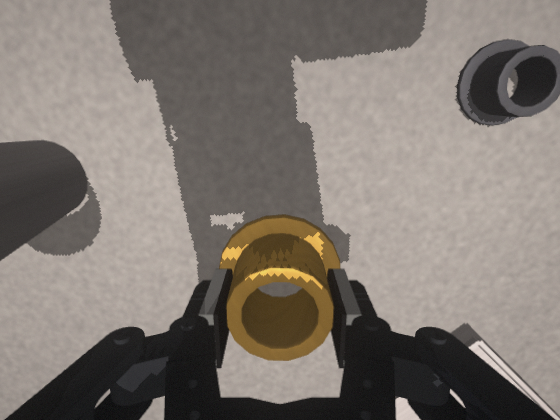

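The bush is held upright at (280,287). Moving it to yellow.

```bash
python3 -m jog '{"linear":[[3,20,0],[5,38,0],[6,46,0],[6,46,0],[6,46,0],[6,46,0],[6,46,0],[6,46,0],[5,38,0],[4,25,0],[1,10,0],[0,0,0]],"turn":[0,0,0,0,0,0,0,0,0,0,0,0]}' - 50
python3 - <<'E'
from h import *
wr(["brass","yellow"],"w11")
c=get_calibration("wrist");t=sense()["tcp_pos"];print(ray("wrist",(280,315.5),t[2]-.151,c)-t)
E
```

```text
t: 33.88
tcp_pos: [0.6431, 0.0919, 0.319]
tool_rot: [0.383, 0.924, -0.0, -0.001]
force: [0.7, -0.0, -4.3]
finger_gap: 0.488
gripper_force: 51.6
brass out area 15415.5 px [272.9 271.2] ax [125.8 190.3] {8: [0.6842, 0.0416], 16: [0.6813, 0.0447], 22: [0.6792, 0.047], 32: [0.6757, 0.0508], 45: [0.6711, 0.0558]}
brass hole area 508.5 px [279.1 288.9] ax [16.4 43.9] {8: [0.7004, 0.033], 16: [0.6972, 0.0364], 22: [0.6947, 0.0388], 32: [0.6906, 0.043], 45: [0.6852, 0.0484]}
brass hole area 206.5 px [279.4 206.9] ax [15.7 20.2] {8: [0.6464, 0.0874], 16: [0.6446, 0.0892], 22: [0.6433, 0.0905], 32: [0.6412, 0.0927], 45: [0.6383, 0.0956]}
brass out area 838.0 px [ -3.7 167.5] ax [45.5 58.8] {8: [0.4663, -0.0472], 16: [0.4697, -0.0416], 22: [0.4722, -0.0374], 32: [0.4765, -0.0304], 45: [0.482, -0.0213]}
brass out area 3537.0 px [107.2  -5.2] ax [ 87.7 124.4] {8: [0.4562, 0.1113], 16: [0.4599, 0.1124], 22: [0.4627, 0.1132], 32: [0.4672, 0.1145], 45: [0.4732, 0.1163]}
yellow out area 3609.5 px [288.5 187.8] ax [ 64.2 101. ] {8: [0.6401, 0.1042]}
tcp [0.6431 0.0919 0.319 ] rot [ 0.383  0.924 -0.    -0.001] gap 0.48759007337545346 F [ 0.7 -0.  -4.3]
[ 0.00026569 -0.00074236 -0.151     ]
```

View pics/w11.png

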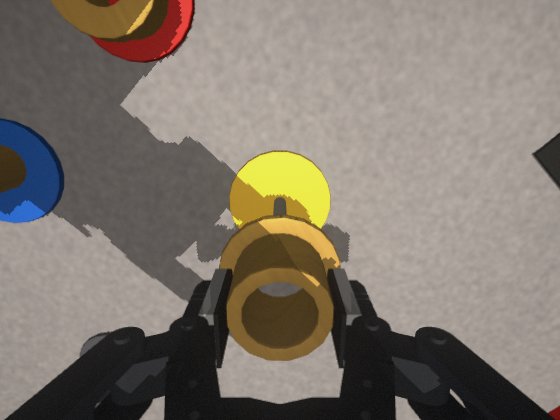

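The yellow base is centred at about (280,199) with the pin at column 280, so it lines up with the bush. Lowering it.

```bash
python3 -m jog '{"linear":[[0,0,-15],[0,0,-20],[0,0,-15],[0,0,0]],"turn":[0,0,0,0]}' - 50;python3 -m jog '{"linear":[[0,0,-12],[0,0,-18],[0,0,-16],[0,0,-10],[0,0,-6],[0,0,-2],[0,0,0],[0,0,0]],"turn":[0,0,0,0,0,0,0,0]}' - 50;python3 -m jog '{"linear":[[0,0,-1],[0,0,-1],[0,0,0],[0,0,0]],"turn":[0,0,0,0]}' - 50
```

```text
t: 34.42
tcp_pos: [0.6429, 0.0903, 0.2676]
tool_rot: [0.384, 0.923, -0.001, -0.002]
force: [-0.4, 0.5, -4.1]
finger_gap: 0.489
gripper_force: 51.6
t: 35.42
tcp_pos: [0.6439, 0.0911, 0.2063]
tool_rot: [0.384, 0.923, 0.0, 0.001]
force: [-0.2, -0.7, -3.3]
finger_gap: 0.49
gripper_force: 51.6
t: 35.92
tcp_pos: [0.6436, 0.091, 0.2037]
tool_rot: [0.384, 0.923, -0.0, -0.0]
force: [-0.1, -0.1, -2.8]
finger_gap: 0.488
gripper_force: 51.6
```

Contact is expected at a TCP height of about 0.199.

```bash
python3 -m jog '{"linear":[[0,0,-1],[0,0,-1],[0,0,-1],[0,0,0],[0,0,0]],"turn":[0,0,0,0,0]}' - 50;python3 -m jog '{"linear":[[0,0,-1],[0,0,0],[0,0,0]],"turn":[0,0,0]}' - 50;python3 -m jog '{"linear":[[0,0,-1],[0,0,0],[0,0,0]],"turn":[0,0,0]}' - 50
```

```text
t: 36.55
tcp_pos: [0.6436, 0.091, 0.2007]
tool_rot: [0.384, 0.923, -0.0, -0.0]
force: [0.3, -0.9, -4.0]
finger_gap: 0.488
gripper_force: 51.6
t: 36.92
tcp_pos: [0.6436, 0.0911, 0.1997]
tool_rot: [0.384, 0.923, 0.0, -0.0]
force: [0.2, 0.1, -3.9]
finger_gap: 0.491
gripper_force: 51.6
t: 37.3
tcp_pos: [0.6437, 0.0911, 0.1989]
tool_rot: [0.384, 0.923, 0.0, 0.0]
force: [-0.6, -0.8, -2.3]
finger_gap: 0.49
gripper_force: 51.8
```

```bash
python3 -m jog '{"linear":[[0,0,-1],[0,0,0],[0,0,0]],"turn":[0,0,0]}' - 50;python3 -m jog '{"linear":[[0,0,0],[0,0,0],[0,0,0],[0,0,0],[0,0,15],[0,0,35],[0,0,40],[0,0,40],[0,0,25],[0,0,0]],"turn":[0,0,0,0,0,0,0,0,0,0]}' 1 50;python3 -m jog '{"linear":[[0,20,0],[0,40,0],[0,50,0],[0,50,0],[0,50,0],[0,30,0],[0,0,0],[0,0,0]],"turn":[0,0,0,0,0,0,0,0]}' 1 50
python3 - <<'E'
from h import *
im=snapshot("top");w=snapshot("scene")
cv2.imwrite("pics/t12.png",np.hstack([cv2.resize(im[110:260,190:340],(400,400),interpolation=cv2.INTER_CUBIC),cv2.resize(w[150:300,210:360],(400,400),interpolation=cv2.INTER_CUBIC)])[...,::-1])
print(sense()["tcp_pos"])
E
```

```text
t: 37.67
tcp_pos: [0.6437, 0.0911, 0.1989]
tool_rot: [0.384, 0.923, 0.0, 0.0]
force: [-3.0, 0.4, 5.6]
finger_gap: 0.491
gripper_force: 52.5
t: 38.92
tcp_pos: [0.6443, 0.0911, 0.3562]
tool_rot: [0.384, 0.923, 0.001, 0.003]
force: [-0.9, 0.1, -1.5]
finger_gap: 0.998
gripper_force: 0.0
t: 39.92
tcp_pos: [0.643, 0.3313, 0.3509]
tool_rot: [0.383, 0.924, -0.001, -0.001]
force: [-0.0, -0.4, -0.0]
finger_gap: 1.0
gripper_force: 0.0
[0.64357781 0.33019748 0.35181479]
```

View pics/t12.png

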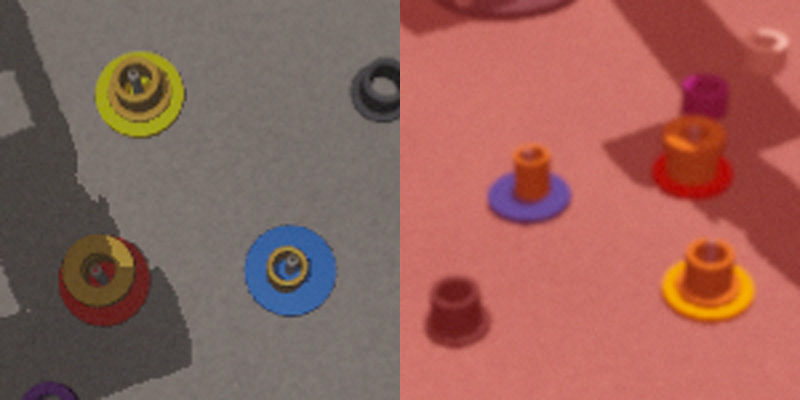

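All four parts sit upright on their pins in both views, and the arm is clear of everything.

```bash
python3 -c "
from station import *
print(sign_off())"
```

```text
the job is handed in; nothing more can be done
None
```

I handed the job in at about 40 s with all four brass parts on their spindles: thick sleeve and then flat ring on red, flanged bush on yellow, slim sleeve on blue. Each part showed a contact force on seating, the last pictures show all of them upright on their pins, and no verdict came back.

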